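# Square the glass sample plate into the corner of the light panel

### The arm

A 6-joint arm with a two-finger parallel gripper is mounted at the origin on the work surface. World frame = base frame: x ahead of the robot, y to its left, z up, the work surface at z = 0. Lengths are in mm, angles in degrees, forces in N, time in s.
With the tool pointing down it reaches from about 225 to 725 mm from the base axis. Payload 3.1 kg.
Tool frame: the origin (TCP) lies on the front face of the gripper's body, between the roots of the fingers; the fingertips stand 73 mm ahead of it and the grasp point (between the pads) lies 54 mm ahead of it; z points along the fingers, y is the line along which they close (so a half turn about z gives the same grasp; the last joint's range is limited). The gripper opens to 85 mm and grips with 20 to 120 N. Pads are 22 mm wide; open, the fingers measure 114 mm over their backs; the gripper's body (76 mm by 85 mm) begins 54 mm behind the grasp point. The pads swing forward as they close: fully open they stand 13 mm farther back than shut.
Start: joints at [63.094, 2.75, 5.684, 92.934, 0, 82.678], TCP at [175.978, 494.62, 303.912] pointing down, gripper open.
Joint ranges: [-166.93, 166.93], [-56.73, 111.36], [-69.38, 81.34], [-121.58, 131.49], [-85.45, 84.26], [-180, 180]. Speed limits (degrees/s): [159.86, 159.86, 180, 180, 180, 180].

### API

Orientations are given as [roll, pitch, yaw] about the fixed x, y, z axes, in that order (R = Rz(yaw) Ry(pitch) Rx(roll)).
In Python, from rig import status, optics, ticket gives the robot as it stands.
- The arm moves only by the tool step_arm, never from a script. Its argument "targets" is a list of rows, each an object with "grip": the opening, from 0 (shut) to 1 (fully open); "offset": the shift along the tool's x, y, z in cm, a list of three; "twist": the turn about the tool's z in degrees. In form: [{"grip": grip, "offset": [tx, ty, tz], "twist": twist}, ...]. A call has 1 to 8 rows; each row shifts and turns the commanded pose from where the row before left it, along the tool's axes as they then stand; what a row does not reach is not made up. A row lasts 1/8 s, in which the tool goes at most 62.5 mm and 10.7 degrees, less where a joint would pass 70% of its speed; a pose out of reach is approached as far as the arm can. A call with a gripper value outside its range is refused whole. The fingers move at their own pace and stop on an object; "squeeze" is the grip in N (left out, the last holds). Time passes only in rows, so rows that do not move let the fingers close. It gives the time, the measured TCP pose, the force, the opening and the grip force at its end, in the units of the state.
- status.get_obs(): the state, without advancing time (a new reading comes with each control period).
- optics.capture(name): name is "scene" or "top" or "wrist"; returns a dict with "pixels" (384x512x3 uint8, red, green, blue), "camera_matrix" (3x3 intrinsics, pixels), "rvec" (rotation vector, rad) and "tvec" (3), from world to camera coordinates, as OpenCV has them; the wrist camera has in their place "tool_from_camera" (4x4, takes a point from camera to tool coordinates, whose origin is the TCP and whose axes are the flange's). Camera axes: x right, y down, z forward; pixel columns grow to the right and rows downward; lengths in mm; the calibration is good to about 2 mm. A picture is of the moment at which its call begins: read the wrist's pose just before it. There is no depth.
- ticket.hand_in(): hands the job in; it is judged then, once.
The state is a dict: "time": time; "qpos": joint angles; "joint_vel": joint speeds; "tau": joint torques, N m; "ee_pos": TCP position; "ee_rot": TCP orientation; "ft_force": force on the tool from outside, world axes, zero at the start; "wrist_torque": the same for the moment, N m; "gripper_width": finger opening in mm; "finger_force": force on a finger pad.
Only numpy, scipy, OpenCV 4.12 (cv2) and the standard library are available. Lean on these libraries where they do the work, as an engineer would, in place of code of your own. Each camera call takes 0.05 s, during which the arm holds its last target. There are 200 camera calls.

### The job

Take the square-handled pusher out of the instrument rack and, pushing only with its white foot against the plate's edges, slide the glass sample plate gently across the light panel until it lies snug against both stop rails in the corner. Then stand the pusher back in the rack, foot down, and let go. The glass chips easily: never touch the plate with the gripper, push lightly, feel for the rails, and leave everything else as it is.

Things in the scene. Friction and masses are not known exactly. Their poses are not given: they have to be found in the camera images.
- plate: Clear greenish glass plate lying loose on the light panel: 80 mm (its x) by 120 mm (its y), 8 mm thick, 0.2 kg; round shell chips (under 2 mm proud) cemented on top, a frosted white band at its -y end. Origin: centre of its underside; z up. Starts within 0.3 rad of the panel's directions, 20 to 80 mm short of both rails. It slides at 0.5 to 1 N and chips if the pusher presses it with over 10 N.
- plate_far_left (a point): Corner of the plate's underside at its own (+40, +60) mm; it belongs in the corner of the rails.
- plate_far_right (a point): Corner of the plate's underside at its own (+40, -60) mm.
- plate_near_left (a point): Corner of the plate's underside at its own (-40, +60) mm.
- panel: Fixed LED light panel, 200 mm (its x) by 270 mm (its y), its flat white top 20 mm above the table. Two rigid aluminium stop rails, 12 mm wide, stand 10 mm above that top: one all along its +x edge (inner face at x = +88 mm), one along its +y edge (inner face at y = +123 mm). Origin: centre of its underside; z up.
- corner (a point): Inner corner where the two rails' inner faces meet, level with the panel's white top; axes as the panel's. With the plate home, plate_far_left is here and the plate's axes are parallel to the panel's.
- rack: Fixed steel instrument rack 200 mm (its x) by 64 mm (its y), its top plate 57 mm above the table with three round 38 mm holes at x = -56, 0 and +56 mm on the centre line, open below down to a foot plate 5 mm above the table. Origin: centre of its underside; z up.
- pusher: Stands in any of the rack's holes. Grey square handle 16 x 16 mm, 55 to 115 mm up; guard disc 48 mm wide, 50 to 55 mm up, rests on the rack. Below, a cranked shank ends in a white nylon foot, 10 mm wide, 14 mm long, its axis 10 mm off the handle's axis; it is clamped fast, turned any way (not measured). 70 g. Origin: on the handle's axis, level with the foot's end; z up, x, y square to handle.
- pusher_handle (a point): Middle of the pusher's handle, 85 mm above the foot's end: where to grip it. In the rack the foot's end is 7 mm above the table.
- hook: Another instrument in the rack, to be left standing: slim round steel handle 8 mm in diameter, top 112 mm above the table, with a guard disc 48 mm in diameter. Origin at its tip.
- scoop: Another instrument in the rack, to be left standing: like the hook.
- flask: Bystander: black vacuum flask standing at the back, 66 mm in diameter, 205 mm high. Origin: centre of its underside.
- spray: Bystander: small spray bottle at the back, 50 mm in diameter, 142 mm high. Origin: centre of its underside.
- tub: Bystander: white plastic tub with a lilac lid at the back, 96 x 136 x 63 mm. Origin: centre of its underside.
- mussel: Bystander: closed black mussel lying on the table, 130 x 75 x 40 mm. Origin: under its centre.
- tweezers: Bystander: steel tweezers lying on the table, 130 mm long, 6 mm high. Origin: under its centre.
- dish: Fixed shallow steel dish with mussel shells, 160 x 120 mm, up to 36 mm high, on the side of the panel away from the rack. Origin: centre of its underside.
Things that resemble listed ones, but are neither listed nor needed, are in the scene too. There is more than one size of the plate; the job needs the largest.

How it is judged:
By the outcome, as a careful person would: the job done as asked, in the order asked, and still so for the second after the job is handed in, with the robot touching nothing.
It also fails if it takes over 72 s, if anything falls off the work surface, if the arm or the gripper's body presses on something with over 40 N, if the wrist force passes 120 N, or if a joint passes its speed limit or range.

## Working session

There is one attempt and no reset: what is moved stays moved. The work goes in short steps, Python scripts to look and compute and a tool call to move; the robot and the scene stay as the last step left them, time stands still between calls to the robot, and variables do not carry over. Pictures are saved under pics/ and viewed, at most 10 in all, crops included, and the job is handed in when it is done.

Besides the shell and the picture viewer there is one more tool, called after "Request:" in YAML: its name, and indented under it one key for each argument. step_arm: Moves the arm, as the interface text tells. Its arguments: {"type":"object","properties":{"targets":{"type":"array"},"squeeze":{"type":"number"}},"required":["targets"]}

```bash
ls; mkdir -p pics; cat > h.py <<'E'
import numpy as np, cv2
from rig import status, optics
from scipy.spatial.transform import Rotation as R
def cam(name):
    s=status.get_obs(); c=optics.capture(name); K=np.array(c["camera_matrix"])
    if name=="wrist":
        T=np.array(c["tool_from_camera"]); r=R.from_euler('xyz',s["ee_rot"],degrees=True).as_matrix()
        Rw=r@T[:3,:3]; o=r@T[:3,3]+np.array(s["ee_pos"])
    else:
        Rc=cv2.Rodrigues(np.array(c["rvec"],float))[0]; Rw=Rc.T; o=-Rc.T@np.array(c["tvec"]).ravel()
    return np.array(c["pixels"]),K,Rw,o
def ray(c,px,z):
    _,K,Rw,o=c; px=np.atleast_2d(px).astype(float)
    d=(Rw@np.linalg.inv(K)@np.c_[px,np.ones(len(px))].T).T
    return o+d*((z-o[2])/d[:,2])[:,None]
def proj(c,P):
    _,K,Rw,o=c; q=(K@Rw.T@(np.atleast_2d(P)-o).T).T
    return q[:,:2]/q[:,2:]
def save(img,n,s=1):
    cv2.imwrite("pics/"+n,cv2.resize(img[:,:,::-1],None,fx=s,fy=s,interpolation=cv2.INTER_CUBIC))
E
python3 - <<'E'
from h import *
import pickle
a=cam("top");b=cam("scene");save(a[0],"top.png",1.5);save(b[0],"scene.png",1.5)
pickle.dump((a,b),open("c.pkl","wb"))
print(a[3],b[3],a[1],status.get_obs())
E
```

```text
pics
[ 330.75127981  -31.45932809 1211.22657297] [1128.26735786 -250.79879308 1084.04113982] [[399.96925038   0.         258.73645352]
 [  0.         399.96925038 190.93210031]
 [  0.           0.           1.        ]] {'time': 0.1, 'qpos': array([6.30934143e+01, 2.78953808e+00, 5.59986374e+00, 9.29308738e+01,
       8.14237971e-04, 8.26770364e+01]), 'joint_vel': array([ 0.08829217, -0.02439527,  0.20053026, -0.00147467,  0.17714657,
        0.01366394]), 'tau': array([ 2.64485825e-03, -3.39851260e+01,  3.20934856e+01,  1.58588612e-02,
       -6.17909973e-05, -1.75306980e-05]), 'ee_pos': array([175.80889071, 494.28032443, 302.81959114]), 'ee_rot': array([-1.79880539e+02, -1.61729068e-02,  1.60416360e+02]), 'ft_force': array([ 0.3317737 , -0.09012033, -1.03057664]), 'wrist_torque': array([ 0.00383957, -0.01043227,  0.0129435 ]), 'finger_force': 0.0, 'gripper_width': 85.69040030291092}
```

View pics/top.png

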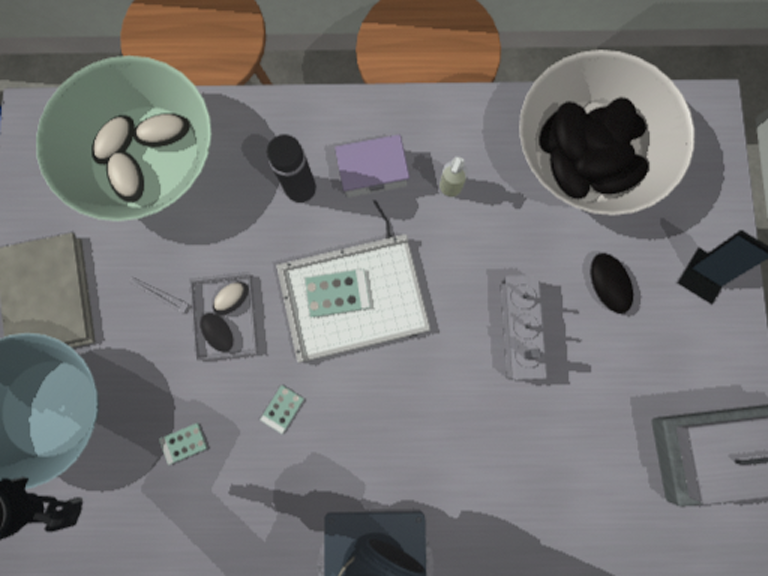

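View pics/scene.png

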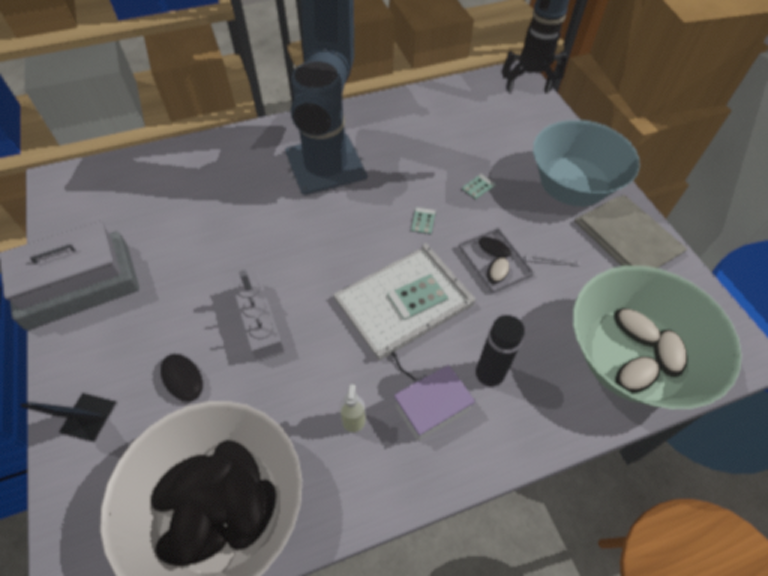

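Top view (1.5x): the panel is at about (353,297), with rails on its upper (+x) and left (+y) edges, so the corner is near (283,265). The largest plate is at (338,293). The small plates at (283,408) and (184,443) are decoys. The rack is at (525,328) with three instruments. The one at (530,355) looks thick and square, so it is probably the pusher. I'll confirm it in an enlarged crop.

```bash
python3 - <<'E'
from h import *
import pickle
a,b=pickle.load(open("c.pkl","rb"))
A=a[0];B=b[0]
f=lambda im,x,y,w,h:cv2.resize(im[y:y+h,x:x+w],(400,300),interpolation=cv2.INTER_CUBIC)
t=f(A,320,175,100,75); u=f(B,125,165,80,60); v=f(A,175,145,120,90)
hsv=cv2.cvtColor(A,cv2.COLOR_RGB2HSV)
w=f(B,215,155,120,90)
save(np.vstack([np.hstack([t,u]),np.hstack([v,w])]),"crop.png")
# quick measures
print(ray(a,np.array([[283,265],[408,238],[432,330],[300,360]])/1.5,25)[:,:2])
print(ray(a,np.array([[507,275],[535,275],[515,380],[545,380]])/1.5,57)[:,:2])
E
```

```text
[[ 578.30722384  179.78988627]
 [ 631.05050132  -73.4683542 ]
 [ 443.07418406 -117.60974323]
 [ 387.32254166  143.18784026]]
[[ 545.98522182 -264.68905059]
 [ 545.27884776 -319.45116554]
 [ 342.86316044 -270.6180319 ]
 [ 342.14690084 -327.59490057]]
```

View pics/crop.png

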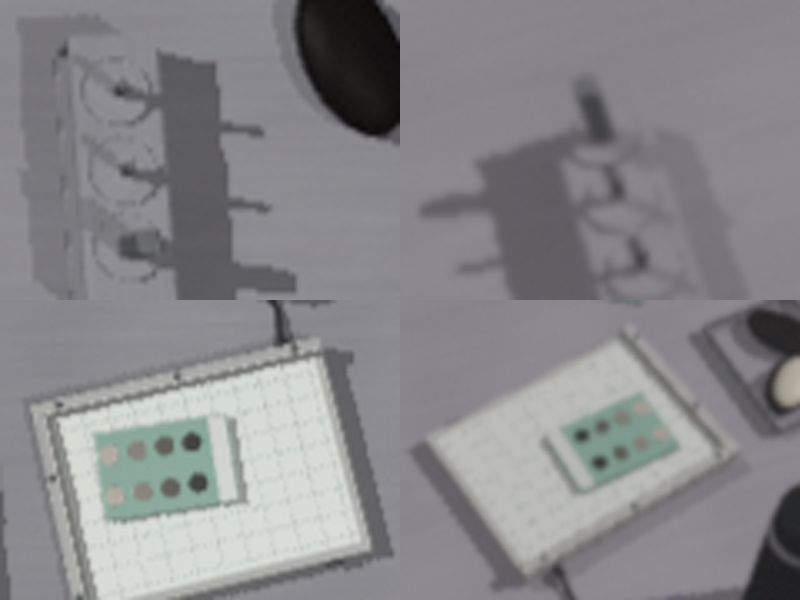

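The pusher is the thick square handle in the nearest (-x) hole, at crop position (140,243), which is top image (355,236). The other two handles are slim, so they are the hook and scoop. The plate is the large one on the panel. I'll move over the rack now.

Request:
step_arm:
  targets:
    - {"grip":1,"offset":[0,0,0],"twist":-10}
    - {"grip":1,"offset":[0,0,0],"twist":-9.6}
    - {"grip":1,"offset":[-1.5,-5.6,0],"twist":0}
    - {"grip":1,"offset":[-1.5,-5.6,0],"twist":0}
    - {"grip":1,"offset":[-1.5,-5.6,0],"twist":0}
    - {"grip":1,"offset":[-1.5,-5.6,0],"twist":0}
    - {"grip":1,"offset":[-1.5,-5.6,0],"twist":0}
    - {"grip":1,"offset":[-1.5,-5.6,0],"twist":0}

```text
time: 1.1
ee_pos: [266.0, 157.0, 303.5]
ee_rot: [-180.0, 0.0, -179.9]
ft_force: [1.1, -0.7, 0.0]
gripper_width: 85.3
finger_force: 0.0
```

Request:
step_arm:
  targets:
    - {"grip":1,"offset":[-1.5,-5.6,0],"twist":0}
    - {"grip":1,"offset":[-1.5,-5.6,0],"twist":0}
    - {"grip":1,"offset":[-1.5,-5.6,0],"twist":0}
    - {"grip":1,"offset":[-1.5,-5.6,0],"twist":0}
    - {"grip":1,"offset":[-1.5,-5.6,0],"twist":0}
    - {"grip":1,"offset":[-1.5,-5.6,0],"twist":0}
    - {"grip":1,"offset":[-1.5,-5.6,0],"twist":0}
    - {"grip":1,"offset":[-1.5,-5.6,0],"twist":0}

```text
time: 2.1
ee_pos: [386.1, -291.2, 303.4]
ee_rot: [180.0, -0.0, 180.0]
ft_force: [0.3, 0.5, -0.0]
gripper_width: 85.2
finger_force: 0.0
```

```bash
python3 - <<'E'
from h import *
import pickle
from rig import optics
s=status.get_obs();print(s["ee_pos"],s["ee_rot"],s["qpos"])
w=cam("wrist");pickle.dump(w,open("w1.pkl","wb"));save(w[0],"w1.png",1.5)
print(w[3],w[2]);print(w[1])
E
```

```text
[ 386.13383032 -291.23671344  303.36409976] [ 1.79956795e+02 -1.43045226e-02  1.79972436e+02] [-4.49861592e+01 -3.37670251e+00 -4.79749527e-01  9.29376037e+01
  2.04651907e-02 -4.49585973e+01]
[ 309.90852566 -290.30377989  372.82700647] [[ 2.45911680e-04  9.53300239e-01  3.02024162e-01]
 [ 9.99999472e-01 -5.35881539e-04  8.77229315e-04]
 [ 9.98112089e-04  3.02023787e-01 -9.53299867e-01]]
[[336.89084691   0.         253.71686821]
 [  0.         336.89084691 196.0050738 ]
 [  0.           0.           1.        ]]
```

View pics/w1.png

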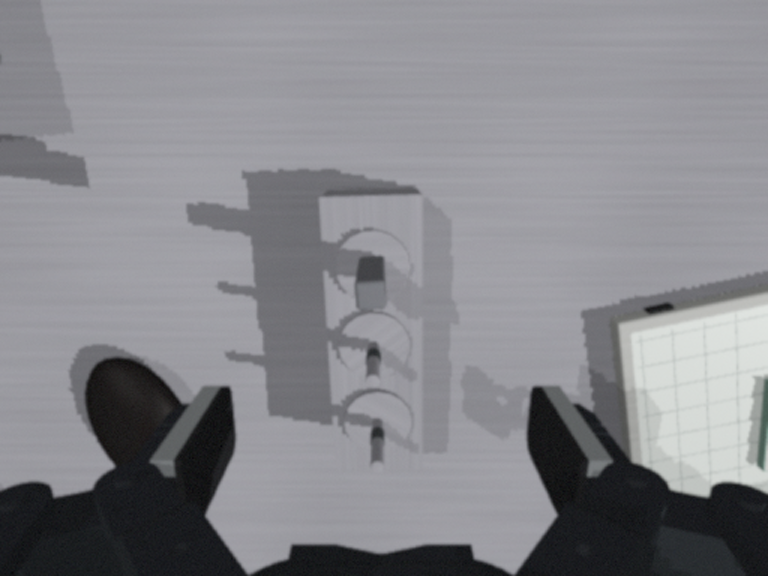

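The wrist view shows the pusher's handle top at (371,294) with its axes nearly along the image. Hook and scoop are at (373,370) and (377,450).

```bash
python3 - <<'E'
from h import *
import pickle
w=pickle.load(open("w1.pkl","rb"))
print(ray(w,[[371/1.5,294.5/1.5]],122)) 
print("rack",ray(w,np.array([[320,197],[421,193],[332,466]])/1.5,57))
g=w[0].max(2)
sub=g[182:210,230:266]; print(sub[::2,::1])
m=((sub>110)&(sub<150)).astype(np.uint8)
E
```

```text
[[ 389.64166524 -295.06006941  122.        ]]
rack [[ 347.06621372 -327.42964454   57.        ]
 [ 344.64996283 -265.07101957   57.        ]
 [ 542.51164236 -325.73673032   57.        ]]
[[118 118 117 116 116 118 115  99  81  73  71  71  71  73  70  72  71  72
   71  68  71  70  69  70  76  89 112 133 143 145 145 145 146 145 145 145]
 [144 143 143 144 144 143 134 106  80  72  72  71  70  69  70  71  72  70
   71  70  70  70  72  70  74  88 111 137 145 147 147 147 147 148 148 148]
 [165 165 164 165 165 162 145 108  81  74  74  73  76  74  75  74  75  77
   77  79  78  80  82  84  84  90 110 136 146 148 149 148 148 149 148 147]
 [167 165 165 166 166 158 134 105  96 101 101 104 104 104 107 109 108 112
  111 112 115 115 117 118 119 118 120 134 143 145 146 145 144 145 145 144]
 [164 162 164 163 163 154 129 111 118 125 125 125 126 126 127 126 127 128
  128 130 130 129 130 129 130 128 123 137 145 145 146 147 146 143 146 146]
 [159 162 162 162 162 157 130 113 117 126 128 128 128 131 129 129 130 130
  131 130 130 130 131 130 130 127 123 135 144 145 144 144 144 145 143 143]
 [141 153 160 162 1
[... 473 characters left out ...]
 128 127 128 128 129 128 129
  130 129 131 128 130 130 130 130 131 134 145 150 150 146 144 144 144 144]
 [165 164 165 166 168 168 160 133 112 120 126 128 128 128 128 128 131 127
  128 129 130 130 130 129 130 131 132 140 153 159 158 154 149 145 143 144]
 [165 165 165 167 168 168 162 138 117 118 125 125 125 127 127 127 127 127
  127 128 128 127 128 126 129 130 140 153 159 162 164 162 157 153 147 144]
 [164 164 165 165 166 165 163 157 146 133 119 113 113 116 117 120 119 116
  123 136 141 143 144 142 142 150 157 162 162 162 164 164 161 160 150 147]
 [164 164 163 159 142 131 128 125 123 118 113 112 113 113 116 122 127 127
  127 129 126 126 125 125 125 131 139 143 150 156 159 163 162 163 160 159]]
```

Request:
step_arm:
  targets:
    - {"grip":1,"offset":[-0.35,-0.41,0],"twist":-3}
    - {"grip":1,"offset":[0,0,4],"twist":0}
    - {"grip":1,"offset":[0,0,4],"twist":0}
    - {"grip":0.6,"offset":[0,0,4],"twist":0}
    - {"grip":0.6,"offset":[0,0,3.7],"twist":0}
    - {"grip":0.35,"offset":[0,0,0],"twist":0}
    - {"grip":0.35,"offset":[0,0,0],"twist":0}

```text
time: 3.02
ee_pos: [390.1, -293.6, 148.1]
ee_rot: [-179.9, 0.0, -177.0]
ft_force: [-0.0, 0.2, 0.1]
gripper_width: 30.0
finger_force: 0.0
```

Request:
step_arm:
  targets:
    - {"grip":0,"offset":[0,0,0],"twist":0}
    - {"grip":0,"offset":[0,0,0],"twist":0}
    - {"grip":0,"offset":[0,0,0],"twist":0}
    - {"grip":0,"offset":[0,0,0],"twist":0}
  squeeze: 80

```text
time: 3.52
ee_pos: [390.9, -294.5, 149.5]
ee_rot: [-179.8, 0.2, -177.0]
ft_force: [-1.1, 0.2, 7.1]
gripper_width: 14.8
finger_force: 78.7
```

Request:
step_arm:
  targets:
    - {"grip":0,"offset":[0,0,-0.5],"twist":0}
    - {"grip":0,"offset":[0,0,-1.5],"twist":0}
    - {"grip":0,"offset":[0,0,-2],"twist":0}
    - {"grip":0,"offset":[0,0,-3],"twist":0}
    - {"grip":0,"offset":[0,0,-4],"twist":0}
    - {"grip":0,"offset":[0,0,-4],"twist":0}
    - {"grip":0,"offset":[0,0,-4],"twist":0}
    - {"grip":0,"offset":[0,0,-1],"twist":0}

```text
time: 4.53
ee_pos: [390.3, -294.0, 350.8]
ee_rot: [-179.7, 0.2, -177.0]
ft_force: [-0.1, -0.7, -1.1]
gripper_width: 15.0
finger_force: 77.9
```

Request:
step_arm:
  targets:
    - {"grip":0,"offset":[-3.5,4.8,0],"twist":0}
    - {"grip":0,"offset":[-3.5,4.8,0],"twist":0}
    - {"grip":0,"offset":[-3.5,4.8,0],"twist":0}
    - {"grip":0,"offset":[0,0,0],"twist":0}

```text
time: 5.03
ee_pos: [488.1, -140.5, 345.4]
ee_rot: [179.9, -0.1, -176.6]
ft_force: [-1.1, -1.0, -0.6]
gripper_width: 14.9
finger_force: 78.3
```

```bash
python3 - <<'E'
from h import *
import pickle
s=status.get_obs();print(s["ee_pos"],s["ee_rot"],s["gripper_width"])
b=cam("scene");w=cam("wrist");pickle.dump((s,b,w),open("s2.pkl","wb"))
p=proj(b,np.array(s["ee_pos"])-[0,0,140])[0];print(p,b[1][0,0])
x,y=(p-[30,38]).astype(int)
c=cv2.resize(b[0][y:y+60,x:x+60],(480,480),interpolation=cv2.INTER_CUBIC)
save(np.hstack([c,cv2.resize(w[0][100:384,110:400],(320,480))]),"f1.png")
E
```

```text
[ 488.06669887 -140.45513763  345.41842037] [ 1.79867257e+02 -1.09619528e-01 -1.76598770e+02] 14.89689274663872
[213.30874674 176.16514844] 356.5623378066192
```

View pics/f1.png

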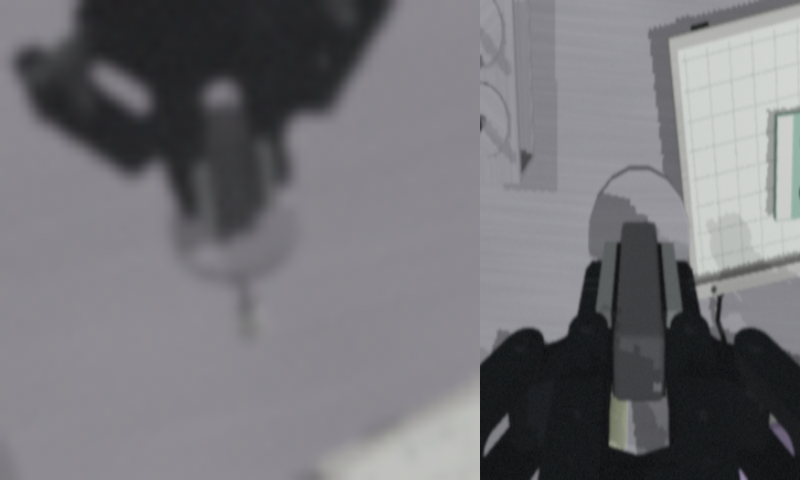

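The foot shows in the scene crop at about (250,325), below the translucent guard. I'll turn the tool and difference the views to get its direction.

Request:
step_arm:
  targets:
    - {"grip":0,"offset":[0,0,0],"twist":10}
    - {"grip":0,"offset":[0,0,0],"twist":10}
    - {"grip":0,"offset":[0,0,0],"twist":10}
    - {"grip":0,"offset":[0,0,0],"twist":10}
    - {"grip":0,"offset":[0,0,0],"twist":10}
    - {"grip":0,"offset":[0,0,0],"twist":10}
    - {"grip":0,"offset":[0,0,0],"twist":10}
    - {"grip":0,"offset":[0,0,0],"twist":10}

```text
time: 6.12
ee_pos: [486.0, -145.8, 346.4]
ee_rot: [-179.9, -0.0, 102.5]
ft_force: [0.5, -0.2, -0.6]
gripper_width: 14.5
finger_force: 78.1
```

Request:
step_arm:
  targets:
    - {"grip":0,"offset":[0,0,0],"twist":10}
    - {"grip":0,"offset":[0,0,0],"twist":0}
    - {"grip":0,"offset":[0,0,0],"twist":0}

```text
time: 6.5
ee_pos: [486.5, -145.0, 346.7]
ee_rot: [-180.0, -0.0, 93.1]
ft_force: [0.0, -0.7, -0.2]
gripper_width: 15.1
finger_force: 78.1
```

```bash
python3 - <<'E'
from h import *
import pickle
s=status.get_obs();print(s["ee_pos"],s["ee_rot"],s["qpos"][5])
b=cam("scene");pickle.dump((s,b),open("s3.pkl","wb"))
s0,b0,_=pickle.load(open("s2.pkl","rb"))
def crop(s,b):
    p=proj(b,np.array(s["ee_pos"])-[0,0,135])[0]; M=np.array([[1,0,p[0]-15],[0,1,p[1]-15]])
    print(p)
    return p
p=crop(s0,b0);q=crop(s,b)
d=b[0].astype(int).sum(2)-b0[0].astype(int).sum(2)
x,y=(q-[12,12]).astype(int);print(x,y)
print(d[y:y+24,x:x+24]//3)
E
```

```text
[ 486.49126645 -144.96387081  346.69018935] [-1.79969177e+02 -3.33421326e-03  9.30596906e+01] 62.77978591639105
[213.16324071 175.19195463]
[211.54217405 174.95661747]
199 162
[[  0  -1   0   0   6  23  54  59  16 -24 -30 -23 -19 -22  -8  19  39  25
   10   1  -1  -1  -1  -2]
 [ -1   0  -1  -1  -6   0  29  48  21 -12 -28 -18 -19 -17  -8  18  38  25
    7  -3  -1   1  -1   0]
 [  0  -1  -1  -4 -10 -12  11  34  21  -8 -25 -20 -17 -18  -8  12  24  13
    3   1   5   3   0  -1]
 [  0   0  -1  -5 -14 -15   0  14   7 -10 -24 -19 -12 -12   0  11  12   3
   -1   1   4   3   0   0]
 [ -1   0  -2  -5 -16 -15  -3   1  -2 -10 -18 -11  -1   2   9  15   9   2
    0   2   5   4   0  -1]
 [  0  -1  -1  -5 -15 -16  -7  -4  -4  -6  -5   6  14   8   7  10   3   1
    0   2   5   5   1  -1]
 [  0  -1  -2  -5 -15 -20 -10  -5  -6 -10  -3  11  16   5   4   2   1   1
    4   8   6   3   0   0]
 [ -1   0  -2  -4 -13 -22 -15  -9  -7 -12  -8   6  10   4   2   2   2   2
    5  14   9   2   1  -1]
 [ -2  -2  -2  -2  -8 -14 -17 -13  -3  -5  -3   4   6   3   1   0   1   2
    6   9   5   1  -1  -1]
 [ -1   0  -2  
[... 800 characters left out ...]
-2  -2  -1  -1  -1  -1  -1  -1  -3  -4  -2   1   5  17  14   4  -2
   -1  -1  -1   0  -1   0]
 [  0   0  -1   0  -2  -1  -1   0  -1  -1  -1  -1   0   3   8   9   2   0
   -1  -1  -1   0  -2  -1]
 [ -1   0  -1  -1  -1  -1   0  -1  -2   0  -1  -2   0   0   2   2  -1   0
   -1   0  -1  -1  -1  -1]
 [ -1  -1  -1  -2   0  -1  -1   0  -1   0   0  -2  -1   0  -1  -1  -1  -1
   -1   0  -1  -1  -1  -1]
 [ -1  -1  -1  -1   0   0  -1  -1  -2  -1  -1  -1  -1   0  -1  -1   0  -1
   -1  -1   0  -1  -1   0]
 [  0   0  -1  -1  -1  -2  -1   0  -1  -2  -1  -1  -1  -1  -1   0  -1  -1
   -1   0  -1  -1  -1  -1]
 [ -1   0  -2  -1  -1  -1  -1   0  -2   0   0  -1  -2  -1  -1   0   0   0
   -2  -1  -1   0  -1   0]]
```

```bash
python3 - <<'E'
from h import *
import pickle
s,b=pickle.load(open("s3.pkl","rb"));s0,b0,_=pickle.load(open("s2.pkl","rb"));_,bg=pickle.load(open("c.pkl","rb"))
for S,B in((s0,b0),(s,b)):
    o=np.array(S["ee_pos"]);print(proj(B,[o-[0,0,142.5],o-[0,0,128.5],o-[0,0,92.5]]),S["ee_rot"][2])
    d=(B[0].astype(int).sum(2)-bg[0].astype(int).sum(2))//3
    print(d[166:184,203:221])
E
```

```text
[[213.38108057 176.64894172]
 [212.97239357 173.91550407]
 [211.87950493 166.60589317]] -176.59876959891352
[[ -4 -20 -35 -40 -39 -40 -48 -66 -72 -66 -60 -47 -27 -17 -14 -12 -11  -5]
 [ -3 -18 -33 -36 -36 -36 -41 -55 -56 -43 -36 -29 -17 -15 -14 -13 -11  -5]
 [ -1 -13 -30 -34 -30 -22 -23 -32 -33 -23 -20 -17 -16 -15 -16 -16 -10  -3]
 [  0  -8 -23 -25 -16  -7  -6 -13 -17 -16 -15 -16 -15 -17 -17 -16  -9   0]
 [  2  -2 -11 -15  -9  -4  -2  -7 -12 -16 -16 -17 -18 -20 -19 -13  -4   1]
 [  3   1  -4 -10 -13 -13 -12 -11 -15 -20 -20 -21 -22 -20 -14  -5   1   2]
 [  3   3   0  -4 -10 -14 -18 -18 -22 -28 -27 -22 -17 -10  -4   1   2   3]
 [  3   2   3   2  -1  -3  -6 -10 -16 -23 -27 -14  -4  -1   2   2   3   2]
 [  2   2   3   3   3   2   1   0  -3 -13 -24 -11  -2   2   3   3   3   3]
 [  3   3   3   3   3   3   2   2   1  -9 -27 -17  -4   3   3   3   2   3]
 [  3   2   2   3   2   3   3   3   0 -10 -28 -18   2   4   2   2   2   2]
 [  2   3   2   3   3   2   2   2   1  -8 -21 -12   4   4   2   2   3   2]
 [  3   3   3   2   3   3   3   3   1  -5 -15 -12   1   4   4   3   3   3]
 [  3   3   2   2
[... 1115 characters left out ...]
  2   1   2   2   2   3]
 [  2   2   2   1  -5 -14 -12   4   5   2   2   3   3   3   2   2   2   2]
 [  3   3   2   1  -3 -10  -6   1   5   3   2   2   3   2   3   1   3   3]
 [  2   2   2   1  -3 -11 -14  -3   4   3   2   2   2   2   2   2   2   1]
 [  3   3   2   2  -2  -7  -9  -2   3   1   2   2   4   2   2   3   2   2]
 [  2   2   2   2   2   1  -1   1   3   1   2   2   2   1   2   3   2   4]
 [  1   2   3   3   2   2   2   3   1   3   1   3   3   2   2   2   2   3]
 [  2   3   3   3   1   3   2   1   2   3   2   3   2   2   2   2   2   2]
 [  2   3   2   2   2   2   2   1   2   3   2   2   3   2   2   2   3   3]
 [  2   2   2   2   2   2   2   3   2   2   2   2   3   2   3   2   2   2]]
```

```bash
python3 - <<'E'
from h import *
import pickle
s,b=pickle.load(open("s3.pkl","rb"));o=np.array(s["ee_pos"])-[0,0,140]
p=proj(b,[o,o+[10,0,0],o+[0,10,0]]);J=(p[1:]-p[0]).T/10;print(J)
def Rt(y): y=np.radians(y);return np.array([[np.cos(y),np.sin(y)],[np.sin(y),-np.cos(y)]]) # tool->world
for d in([-3.1,-1.7],[-3.1,-1.2],[-3.6,-1.7]):
    v=np.linalg.solve(J@(Rt(93.06)-Rt(-176.6)),d);print(d,v,np.hypot(*v),np.degrees(np.arctan2(v[1],v[0])), "world old",Rt(-176.6)@v,"new",Rt(93.06)@v, J@Rt(-176.6)@v, J@Rt(93.06)@v)
E
```

```text
[[ 0.09413495  0.31663572]
 [ 0.25185131 -0.09039739]]
[-3.1, -1.7] [-8.05384658 -1.5736152 ] 8.206138524310159 -168.94444310952946 world old [ 8.13299583 -1.09320094] new [-1.14144357 -8.12636549] [0.41945271 2.14712817] [-2.68054729  0.44712817]
[-3.1, -1.2] [-7.49179451 -0.37989293] 7.501420106593498 -177.0971395128316 world old [7.50113773 0.06508692] new [ 0.02057338 -7.50139189] [0.72672808 1.88328768] [-2.37327192  0.68328768]
[-3.6, -1.7] [-9.04463199 -1.17280221] 9.120352669837896 -172.61177683409423 world old [ 9.09826653 -0.63433356] new [-0.68831227 -9.09434214] [0.65561222 2.34875244] [-2.94438778  0.64875244]
```

```bash
cat > meas.py <<'E'
from h import *
def meas(a,verbose=1):
    A=a[0]; hsv=cv2.cvtColor(A,cv2.COLOR_RGB2HSV); H,S,V=[hsv[...,i].astype(int) for i in range(3)]
    roi=np.zeros(V.shape,np.uint8)
    q=proj(a,[[660,170,20],[620,-90,20],[440,-140,20],[370,140,20]]); 
    cv2.fillConvexPoly(roi,proj(a,[[600,190,20],[650,-80,20],[440,-135,20],[370,150,20]]).astype(np.int32),1)
    g=((S>45)&(H>60)&(H<95)&(roi>0)).astype(np.uint8)
    w=((V>195)&(roi>0)).astype(np.uint8)
    return g,w,H,S,V
E
python3 - <<'E'
from meas import *
import pickle
a,b=pickle.load(open("c.pkl","rb"))
g,w,H,S,V=meas(a)
print(V[198,180:300]);print(V[150:245,230])
print(S[198,180:300])
for m,z in((g,28),(w,20)):
    n,l,st,_=cv2.connectedComponentsWithStats(m); k=1+st[1:,4].argmax()
    c=max(cv2.findContours((l==k).astype(np.uint8),0,2)[0],key=cv2.contourArea)
    P=ray(a,c[:,0,:],z)[:,:2].astype(np.float32)
    r=cv2.minAreaRect(P);print(r,cv2.boxPoints(r).tolist())
v=np.zeros(g.shape+(3,),np.uint8);v[...,1]=g*255;v[...,0]=w*255
save(v[145:250,175:300],"m.png",3)
E
```

```text
[142 141 143 143 143 141 129 125 122 130  94 104 161 128 133 139 148 195
 215 213 217 218 219 206 191 174 168 168 168 168 168 168 169 168 169 169
 169 169 169 170 169 169 168 169 154 137 135 147 165 170 169 158 105  72
  69  70  88 156 169 173 204 211 212 212 212 180 157 154 208 220 220 211
 218 220 215 213 212 212 214 209 218 216 219 220 219 220 219 205 210 218
 219 219 219 220 219 216 212 218 196 173 171 121 102 104 103 102 102 136
 144 145 145 144 145 145 145 144 145 144 145 144]
[148 148 146 145 147 146 146 145 146 145 144 146 140 132 130 147 167 169
 169 135 119 188 215 216 206 196 202 207 214 219 199 175 167 168 170 141
  98  82  87 112 152 170 169 169 169 170 169 169 169 170 170 170 171 170
 170 171 170 156 141 191 215 210 208 215 220 220 220 220 221 213 215 220
 220 220 220 220 220 209 213 220 198 175 176 146 109 104 106 130 147 146
 147 147 145 146 146]
[ 9  7 11  9  9  7  8 10  4  2  5  7  6  6  6  6  7  8  7  7  7  7  8  7
  8 35 46 46 46 46 46 46 45 46 45 45 45 45 45 45 45 45 44 45 38 32 30 35
 43 45 44 44 29 11  7  7 14 42 45 40  9  6  6  6  6 14  8  8  7  6  6  7
  7  7  7  7  7  6  6  6  7  7  6  6  6  6  5  6  7  6  6  5  5  6  6  6
  6  7  7  6  6  2  5 10 10  8  5  9  9 11  9  9  9  9  9  9 11  9 11  9]
((546.423828125, 90.10890197753906), (17.763172149658203, 79.34703063964844), 7.549994468688965) [[532.406494140625, 128.27151489257812], [542.83203125, 49.61237335205078], [560.441162109375, 51.9462890625], [550.015625, 130.60543823242188]]
((509.37200927734375, 33.28962707519531), (173.1989288330078, 240.7020721435547), 13.06921672821045) [[397.80096435546875, 130.9407196044922], [452.23040771484375, -103.52659606933594], [620.9430541992188, -64.36146545410156], [566.5136108398438, 170.10585021972656]]
```

View pics/m.png

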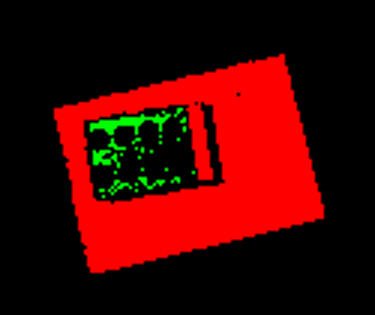

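The mask shows the panel's white interior as a clean rectangle and the plate as a hole in it. The green mask is patchy. I'll tighten the plate measurement with a looser saturation threshold and closing.

```bash
cat > plate.py <<'E'
from h import *
def big(m):
    n,l,st,_=cv2.connectedComponentsWithStats(m); return (l==1+st[1:,4].argmax()).astype(np.uint8)
def rect(a,m,z,up=1):
    c=max(cv2.findContours(cv2.resize(m,None,fx=4,fy=4,interpolation=cv2.INTER_NEAREST),0,2)[0],key=cv2.contourArea)[:,0,:]
    P=ray(a,(c-1.5)/4,z)[:,:2].astype(np.float32); return cv2.minAreaRect(P)
def run(a):
    hsv=cv2.cvtColor(a[0],cv2.COLOR_RGB2HSV); roi=np.zeros(hsv.shape[:2],np.uint8)
    cv2.fillConvexPoly(roi,proj(a,[[600,190,20],[650,-80,20],[440,-135,20],[370,150,20]]).astype(np.int32),1)
    g=((hsv[...,1]>22)&(roi>0)&(hsv[...,0]>50)&(hsv[...,0]<100)).astype(np.uint8)
    g=big(cv2.morphologyEx(g,cv2.MORPH_CLOSE,np.ones((7,7))))
    w=((hsv[...,2]>195)&(roi>0)).astype(np.uint8)
    f=((hsv[...,2]>158)&(hsv[...,1]<30)).astype(np.uint8); w=big(w)
    for n,m,z in(("green",g,26),("white",w,20)):
        r=rect(a,m,z); print(n,r,np.round(cv2.boxPoints(r),1).tolist())
    # band right edge: bottom profile along the plate's y
E
python3 - <<'E'
from plate import *
import pickle
a,b=pickle.load(open("c.pkl","rb")); run(a)
# V profile along panel-x and -y axes through plate centre, as panel coordinates
t=np.radians(13.07);ux=np.array([np.cos(t),np.sin(t)]);uy=np.array([-ux[1],ux[0]])
c=np.array([509.4,33.3]); G=cv2.cvtColor(a[0],cv2.COLOR_RGB2GRAY)
def prof(p,d,z,rng):
    return [int(cv2.getRectSubPix(G,(1,1),tuple(map(float,proj(a,[*(p+d*k),z])[0])))[0,0]) for k in rng]
R1=range(70,125,2)
print("x at y=-60,z20",list(zip(R1,prof(c-60*uy,ux,20,R1))))
R2=range(100,155,2)
print("y at x=-60",list(zip(R2,prof(c-60*ux,uy,20,R2))))
print("-y at x=-60",list(zip(R2,prof(c-60*ux,-uy,20,R2))))
print("-x at y=-60",list(zip(R1,prof(c-60*uy,-ux,20,R1))))
E
```

```text
green ((519.6846313476562, 79.66893005371094), (83.47970581054688, 105.22227478027344), 8.374134063720703) [[470.70001220703125, 125.5999984741211], [486.1000061035156, 21.5], [568.5999755859375, 33.70000076293945], [553.2999877929688, 137.8000030517578]]
white ((509.4093933105469, 33.27125549316406), (175.9647216796875, 243.41510009765625), 13.058549880981445) [[396.20001220703125, 132.0], [451.20001220703125, -105.19999694824219], [622.5999755859375, -65.4000015258789], [567.5999755859375, 171.6999969482422]]
x at y=-60,z20 [(70, 217), (72, 209), (74, 204), (76, 203), (78, 210), (80, 217), (82, 216), (84, 209), (86, 193), (88, 162), (90, 133), (92, 126), (94, 136), (96, 157), (98, 165), (100, 168), (102, 167), (104, 158), (106, 146), (108, 130), (110, 125), (112, 125), (114, 130), (116, 135), (118, 139), (120, 141), (122, 141), (124, 142)]
y at x=-60 [(100, 214), (102, 216), (104, 217), (106, 217), (108, 217), (110, 218), (112, 218), (114, 217), (116, 215), (118, 204), (120, 178), (122, 143), (124, 144), (126, 136), (128, 122), (130, 131), (132, 150), (134, 172), (136, 172), (138, 170), (140, 164), (142, 148), (144, 133), (146, 123), (148, 128), (150, 133), (152, 136), (154, 137)]
-y at x=-60 [(100, 217), (102, 218), (104, 218), (106, 217), (108, 214), (110, 210), (112, 208), (114, 213), (116, 216), (118, 213), (120, 196), (122, 183), (124, 173), (126, 165), (128, 144), (130, 115), (132, 104), (134, 100), (136, 100), (138, 99), (140, 99), (142, 99), (144, 110), (146, 125), (148, 135), (150, 138), (152, 139), (154, 140)]
-x at y=-60 [(70, 219), (72, 219), (74, 219), (76, 214), (78, 209), (80, 210), (82, 214), (84, 215), (86, 200), (88, 186), (90, 174), (92, 174), (94, 159), (96, 134), (98, 110), (100, 100), (102, 102), (104, 116), (106, 129), (108, 139), (110, 140), (112, 140), (114, 140), (116, 139), (118, 139), (120, 138), (122, 137), (124, 137)]
```

Measured poses: corner ≈ (570,180) with panel yaw 13.1°. The plate's yaw is about 8.4°, and its corner is about 28 mm short of the rails in x and 39 mm in y. After a -10° twist, tool x is the panel's +y and tool y is the panel's +x. I'll go behind the plate's -y edge and feel for the panel.

Request:
step_arm:
  targets:
    - {"grip":0,"offset":[0,0,0],"twist":-10}
    - {"grip":0,"offset":[4.1,2.7,0],"twist":0}
    - {"grip":0,"offset":[4.1,2.7,0],"twist":0}
    - {"grip":0,"offset":[4.1,2.8,0],"twist":0}
    - {"grip":0,"offset":[0,0,5],"twist":0}
    - {"grip":0,"offset":[0,0,5],"twist":0}
    - {"grip":0,"offset":[0,0,5],"twist":0}
    - {"grip":0,"offset":[0,0,2.2],"twist":0}

```text
time: 7.55
ee_pos: [536.9, -5.5, 170.7]
ee_rot: [-179.6, -0.1, 103.1]
ft_force: [-1.2, -0.1, -0.1]
gripper_width: 15.0
finger_force: 78.4
```

Request:
step_arm:
  targets:
    - {"grip":0,"offset":[0,0,0],"twist":0}
    - {"grip":0,"offset":[0,0,0],"twist":0}

```text
time: 7.8
ee_pos: [539.9, -6.0, 176.4]
ee_rot: [179.9, 0.0, 103.0]
ft_force: [-0.6, -0.8, 0.5]
gripper_width: 15.2
finger_force: 78.4
```

```bash
python3 - <<'E'
from h import *
import pickle
s=status.get_obs();print(s["ee_pos"],s["ee_rot"],s["ft_force"])
b=cam("scene");w=cam("wrist");pickle.dump((s,b,w),open("s4.pkl","wb"))
p=proj(b,np.array(s["ee_pos"])-[0,0,130])[0];x,y=(p-[40,45]).astype(int);print(x,y)
c=cv2.resize(b[0][y:y+75,x-10:x+65],(480,480),interpolation=cv2.INTER_CUBIC)
save(np.hstack([c,cv2.resize(w[0][100:384,110:400],(320,480))]),"f2.png")
E
```

```text
[539.91484351  -6.01163587 176.35478273] [1.79884564e+02 4.77294220e-02 1.03038497e+02] [-0.57758616 -0.79352535  0.48059641]
219 159
```

View pics/f2.png

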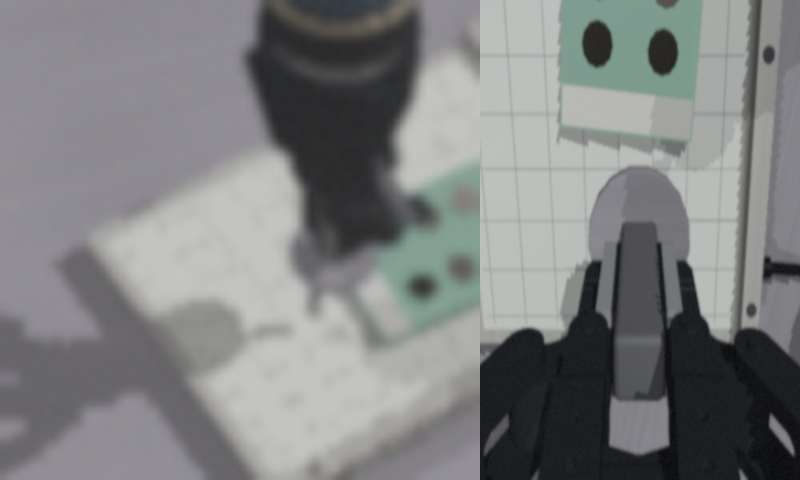

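The wrist view shows the plate's frosted -y end ahead of the guard, with its edge from (560,126) to (690,139) in the composite. The rail is on the right.

```bash
python3 - <<'E'
from h import *
import pickle
s,b,w=pickle.load(open("s4.pkl","rb"))
t=np.radians(13.07);U=np.array([[np.cos(t),np.sin(t)],[-np.sin(t),np.cos(t)]]);C=np.array([569.7,180.2])
f=lambda X,Y:[(X-480)/320*290+110,Y/480*284+100]
def pan(P):return np.round((P[:,:2]-C)@U.T,1)
print("plate edge",pan(ray(w,[f(561,126),f(690,139)],28)))
print("rail foot",pan(ray(w,[f(752,0),f(741,320)],20)), "rail top in",pan(ray(w,[f(763,0),f(747,320)],30)), "-y edge", pan(ray(w,[f(485,330)],20)))
print("tcp",pan(np.array([s["ee_pos"]])))
E
```

```text
plate edge [[-115.8 -151.1]
 [ -37.7 -156.5]]
rail foot [[  -2.4 -103.6]
 [   2.9 -244.6]] rail top in [[   0.8 -103.3]
 [   3.7 -238.1]] -y edge [[-177.  -249.3]]
tcp [[ -71.1 -174.7]]
```

Request:
step_arm:
  targets:
    - {"grip":0,"offset":[0,0,0.3],"twist":0}
    - {"grip":0,"offset":[0,0,0.3],"twist":0}
    - {"grip":0,"offset":[0,0,0.2],"twist":0}
    - {"grip":0,"offset":[0,0,0.0],"twist":0}

```text
time: 8.4
ee_pos: [538.9, -5.8, 166.5]
ee_rot: [-180.0, -0.0, 103.0]
ft_force: [-0.1, 0.7, -0.8]
gripper_width: 15.2
finger_force: 78.4
```

Request:
step_arm:
  targets:
    - {"grip":0,"offset":[0,0,0.15],"twist":0}
    - {"grip":0,"offset":[0,0,0],"twist":0}
    - {"grip":0,"offset":[0,0,0],"twist":0}

```text
time: 8.78
ee_pos: [539.2, -5.8, 165.4]
ee_rot: [180.0, 0.0, 103.0]
ft_force: [-0.4, 0.4, -0.9]
gripper_width: 15.0
finger_force: 78.4
```

Request:
step_arm:
  targets:
    - {"grip":0,"offset":[0,0,0.15],"twist":0}
    - {"grip":0,"offset":[0,0,0],"twist":0}
    - {"grip":0,"offset":[0,0,0],"twist":0}

```text
time: 9.15
ee_pos: [539.2, -5.8, 163.9]
ee_rot: [-180.0, 0.0, 103.0]
ft_force: [-0.4, 0.8, -0.5]
gripper_width: 15.2
finger_force: 78.4
```

Request:
step_arm:
  targets:
    - {"grip":0,"offset":[0,0,0.15],"twist":0}
    - {"grip":0,"offset":[0,0,0],"twist":0}
    - {"grip":0,"offset":[0,0,0],"twist":0}

```text
time: 9.52
ee_pos: [539.3, -5.8, 162.5]
ee_rot: [180.0, 0.0, 103.0]
ft_force: [0.1, 1.2, -0.3]
gripper_width: 15.1
finger_force: 78.5
```

Request:
step_arm:
  targets:
    - {"grip":0,"offset":[0,0,0.15],"twist":0}
    - {"grip":0,"offset":[0,0,0],"twist":0}
    - {"grip":0,"offset":[0,0,0],"twist":0}

```text
time: 9.9
ee_pos: [539.3, -5.8, 162.4]
ee_rot: [179.9, 0.0, 103.0]
ft_force: [-2.0, 0.7, 5.4]
gripper_width: 15.0
finger_force: 79.4
```

Request:
step_arm:
  targets:
    - {"grip":0,"offset":[0,0,0.15],"twist":0}
    - {"grip":0,"offset":[0,0,0],"twist":0}
    - {"grip":0,"offset":[0,0,0],"twist":0}

```text
time: 10.28
ee_pos: [539.4, -5.8, 162.3]
ee_rot: [179.9, 0.0, 103.0]
ft_force: [-4.0, 0.9, 10.0]
gripper_width: 14.8
finger_force: 80.2
```

Request:
step_arm:
  targets:
    - {"grip":0,"offset":[0,0,-0.6],"twist":0}
    - {"grip":0,"offset":[0.7,0,0],"twist":0}
    - {"grip":0,"offset":[0.7,0,0],"twist":0}
    - {"grip":0,"offset":[0.4,0,0],"twist":0}
    - {"grip":0,"offset":[0.3,0,0],"twist":0}
    - {"grip":0,"offset":[0.3,0,0],"twist":0}
    - {"grip":0,"offset":[0.3,0,0],"twist":0}
    - {"grip":0,"offset":[0.3,0,0],"twist":0}

```text
time: 11.28
ee_pos: [532.4, 23.5, 165.4]
ee_rot: [180.0, 0.0, 103.0]
ft_force: [0.1, -1.9, -0.5]
gripper_width: 15.1
finger_force: 78.3
```

Request:
step_arm:
  targets:
    - {"grip":0,"offset":[0.3,0,0],"twist":0}
    - {"grip":0,"offset":[0.3,0,0],"twist":0}
    - {"grip":0,"offset":[0.3,0,0],"twist":0}
    - {"grip":0,"offset":[0.3,0,0],"twist":0}
    - {"grip":0,"offset":[0.2,0,0],"twist":0}
    - {"grip":0,"offset":[0,0,0],"twist":0}

```text
time: 12.02
ee_pos: [529.2, 37.4, 165.4]
ee_rot: [180.0, -0.0, 103.0]
ft_force: [0.3, 0.6, -0.6]
gripper_width: 15.1
finger_force: 78.3
```

```bash
python3 - <<'E'
from h import *
import pickle
s=status.get_obs();w=cam("wrist");pickle.dump((s,w),open("s5.pkl","wb"))
t=np.radians(13.07);U=np.array([[np.cos(t),np.sin(t)],[-np.sin(t),np.cos(t)]]);C=np.array([569.7,180.2])
print("tcp",(np.array(s["ee_pos"])[:2]-C)@U.T)
save(w[0],"w5.png",1.5)
E
```

```text
tcp [ -71.74713527 -129.95379716]
```

View pics/w5.png

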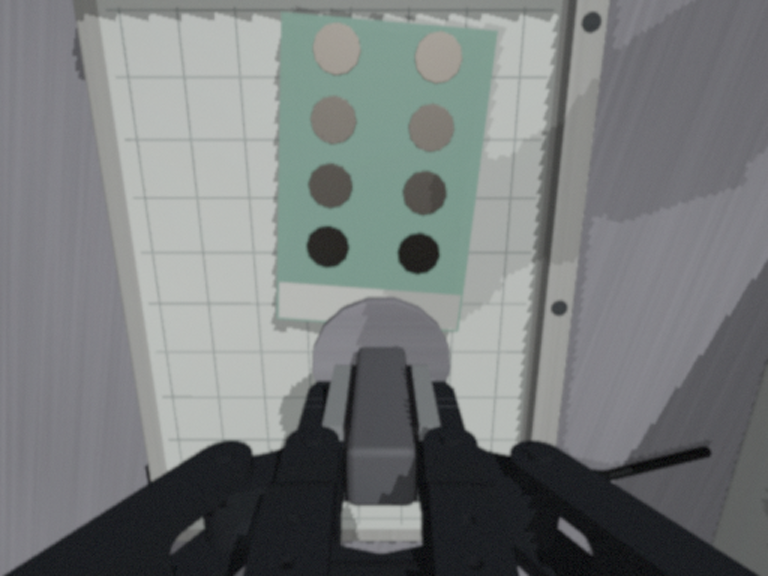

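The wrist view shows the whole plate. Its +y end runs from (283,12) to (497,29), and the +y rail is near row 10. The -y end runs from (276,320) to (460,330).

```bash
python3 - <<'E'
from h import *
import pickle
s,w=pickle.load(open("s5.pkl","rb"))
t=np.radians(13.07);U=np.array([[np.cos(t),np.sin(t)],[-np.sin(t),np.cos(t)]]);C=np.array([569.7,180.2])
pan=lambda P:np.round((P[:,:2]-C)@U.T,1).tolist()
print(pan(ray(w,np.array([[283,12],[497,29],[277,319],[459,330]])/1.5,28)))
print("rail",pan(ray(w,np.array([[100,9],[560,10],[567,30],[523,430]])/1.5,20)),"top",pan(ray(w,np.array([[100,8],[560,8],[577,30],[535,430]])/1.5,30)))
print(w[0][0:14,250].tolist())
E
```

```text
[[-106.0, -9.5], [-27.5, -15.1], [-115.6, -128.8], [-36.0, -134.0]]
rail [[-176.6, -6.8], [-2.4, -7.2], [1.0, -14.0], [-1.0, -189.5]] top [[-171.6, -8.6], [-5.7, -8.6], [1.3, -15.8], [1.3, -183.1]]
[[138, 142, 139], [138, 141, 138], [137, 140, 138], [138, 141, 138], [137, 140, 137], [131, 134, 132], [121, 126, 123], [120, 125, 122], [124, 128, 125], [118, 121, 118], [116, 118, 116], [114, 116, 115], [117, 124, 122], [123, 141, 134]]
```

Request:
step_arm:
  targets:
    - {"grip":0,"offset":[0.2,0,0],"twist":0}
    - {"grip":0,"offset":[0.2,0,0],"twist":0}
    - {"grip":0,"offset":[0,0,0],"twist":0}

```text
time: 12.45
ee_pos: [528.3, 41.2, 165.4]
ee_rot: [180.0, -0.0, 103.0]
ft_force: [0.6, -0.5, -1.4]
gripper_width: 15.1
finger_force: 78.3
```

Request:
step_arm:
  targets:
    - {"grip":0,"offset":[0.2,0,0],"twist":0}
    - {"grip":0,"offset":[0.1,0,0],"twist":0}
    - {"grip":0,"offset":[0,0,0],"twist":0}

```text
time: 12.82
ee_pos: [527.7, 44.0, 165.4]
ee_rot: [180.0, -0.0, 103.0]
ft_force: [0.9, 0.5, -1.0]
gripper_width: 15.2
finger_force: 78.3
```

Request:
step_arm:
  targets:
    - {"grip":0,"offset":[0.1,0,0],"twist":0}
    - {"grip":0,"offset":[0.1,0,0],"twist":0}
    - {"grip":0,"offset":[0,0,0],"twist":0}

```text
time: 13.2
ee_pos: [527.2, 46.0, 165.4]
ee_rot: [180.0, -0.0, 103.0]
ft_force: [-0.2, -0.9, -1.3]
gripper_width: 15.4
finger_force: 78.3
```

Request:
step_arm:
  targets:
    - {"grip":0,"offset":[0.1,0,0],"twist":0}
    - {"grip":0,"offset":[0.1,0,0],"twist":0}
    - {"grip":0,"offset":[0,0,0],"twist":0}

```text
time: 13.58
ee_pos: [527.0, 47.4, 165.4]
ee_rot: [180.0, 0.1, 103.0]
ft_force: [0.9, -1.9, -0.6]
gripper_width: 15.2
finger_force: 78.2
```

Request:
step_arm:
  targets:
    - {"grip":0,"offset":[0.1,0,0],"twist":0}
    - {"grip":0,"offset":[0,0,0],"twist":0}

```text
time: 13.82
ee_pos: [527.0, 48.3, 165.7]
ee_rot: [180.0, 0.1, 103.0]
ft_force: [1.8, -5.1, -1.9]
gripper_width: 15.2
finger_force: 78.2
```

Request:
step_arm:
  targets:
    - {"grip":0,"offset":[0.1,0,0],"twist":0}
    - {"grip":0,"offset":[0,0,0],"twist":0}

```text
time: 14.08
ee_pos: [526.8, 49.2, 165.8]
ee_rot: [180.0, 0.1, 103.0]
ft_force: [2.4, -4.7, -1.2]
gripper_width: 15.4
finger_force: 78.3
```

```bash
cat > wm.py <<'E'
from h import *
t=np.radians(13.07);U=np.array([[np.cos(t),np.sin(t)],[-np.sin(t),np.cos(t)]]);C=np.array([569.7,180.2])
pan=lambda P:(P[:,:2]-C)@U.T
def go(c=None,name="wrist"):
    w=c or cam(name); hsv=cv2.cvtColor(w[0],cv2.COLOR_RGB2HSV)
    g=((hsv[...,1]>28)&(hsv[...,0]>55)&(hsv[...,0]<95)).astype(np.uint8)
    g=cv2.morphologyEx(g,cv2.MORPH_CLOSE,np.ones((9,9)))
    n,l,st,_=cv2.connectedComponentsWithStats(g);m=(l==1+st[1:,4].argmax()).astype(np.uint8)
    def side(axis):  # boundary points per row/col
        out=[]
        for i in range(m.shape[0] if axis==0 else m.shape[1]):
            v=np.flatnonzero(m[i] if axis==0 else m[:,i])
            if len(v)>25: out.append(([v[0]-.5,i],[v[-1]+.5,i]) if axis==0 else ([i,v[0]-.5],[i,v[-1]+.5]))
        return np.array(out)[4:-4]
    def line(pts,z,ax):
        P=pan(ray(w,pts,z)); a=P[:,ax];b=P[:,1-ax]
        for _ in range(4):
            k=np.polyfit(a,b,1);r=np.abs(b-np.polyval(k,a));ok=r<max(.5,1.5*np.median(r));a,b=a[ok],b[ok]
        return "slope %.2f deg; at %.0f: %.1f, at %.0f: %.1f"%(np.degrees(np.arctan(k[0])),a.min(),np.polyval(k,a.min()),a.max(),np.polyval(k,a.max()))
    S=side(0);T=side(1)
    print("near(-x) edge:",line(S[:,0],28,1));print("far(+x) edge:",line(S[:,1],28,1));print("+y edge:",line(T[:,0],28,0));print("green -y edge:",line(T[:,1],28,0))
    return w
E
python3 - <<'E'
from wm import *
import pickle
go(pickle.load(open("s5.pkl","rb"))[1]);print()
w=go();pickle.dump(w,open("s6.pkl","wb"))
E
```

```text
near(-x) edge: slope 4.33 deg; at -75: -112.0, at -18: -107.7
far(+x) edge: slope 4.39 deg; at -113: -35.1, at -37: -29.2
+y edge: slope -4.84 deg; at -106: -9.1, at -32: -15.3
green -y edge: slope -4.33 deg; at -112: -111.6, at -71: -114.7

near(-x) edge: slope 2.50 deg; at -102: -111.4, at -2: -107.1
far(+x) edge: slope 2.45 deg; at -102: -31.7, at -3: -27.5
+y edge: slope -2.48 deg; at -104: 0.4, at -31: -2.8
green -y edge: slope -1.63 deg; at -110: -102.5, at -74: -103.6
```

Request:
step_arm:
  targets:
    - {"grip":0,"offset":[0.1,0,0],"twist":0}
    - {"grip":0,"offset":[0,0,0],"twist":0}

```text
time: 14.38
ee_pos: [526.7, 50.0, 165.9]
ee_rot: [179.9, 0.1, 103.0]
ft_force: [1.9, -6.3, -0.6]
gripper_width: 14.6
finger_force: 78.2
```

Request:
step_arm:
  targets:
    - {"grip":0,"offset":[0.1,0,0],"twist":0}
    - {"grip":0,"offset":[0,0,0],"twist":0}

```text
time: 14.62
ee_pos: [526.6, 50.7, 166.0]
ee_rot: [179.9, 0.2, 103.0]
ft_force: [2.9, -5.7, -0.3]
gripper_width: 14.6
finger_force: 78.2
```

Request:
step_arm:
  targets:
    - {"grip":0,"offset":[-2,0,0],"twist":0}
    - {"grip":0,"offset":[0,-2.9,0],"twist":0}
    - {"grip":0,"offset":[0,-2.8,0],"twist":0}
    - {"grip":0,"offset":[3.9,0,0],"twist":0}
    - {"grip":0,"offset":[3.9,0,0],"twist":0}
    - {"grip":0,"offset":[0,0,0],"twist":0}
    - {"grip":0,"offset":[0,0,0],"twist":0}

```text
time: 15.5
ee_pos: [457.0, 95.3, 165.1]
ee_rot: [-179.9, -0.1, 103.0]
ft_force: [-0.4, -0.0, -0.8]
gripper_width: 15.0
finger_force: 78.4
```

Request:
step_arm:
  targets:
    - {"grip":0,"offset":[0,0.6,0],"twist":0}
    - {"grip":0,"offset":[0,0.4,0],"twist":0}
    - {"grip":0,"offset":[0,0.3,0],"twist":0}
    - {"grip":0,"offset":[0,0.3,0],"twist":0}
    - {"grip":0,"offset":[0,0.3,0],"twist":0}
    - {"grip":0,"offset":[0,0.3,0],"twist":0}
    - {"grip":0,"offset":[0,0.3,0],"twist":0}
    - {"grip":0,"offset":[0,0,0],"twist":0}

```text
time: 16.5
ee_pos: [482.0, 101.2, 165.4]
ee_rot: [180.0, -0.0, 103.0]
ft_force: [-0.0, 0.3, -0.9]
gripper_width: 14.9
finger_force: 78.4
```

```bash
python3 - <<'E'
from wm import *
import pickle
s=status.get_obs();print("tcp",pan(np.array([s["ee_pos"]])),s["ee_pos"][2],s["ft_force"])
w=cam("wrist");a=cam("top");pickle.dump((w,a),open("s7.pkl","wb"))
x=cv2.resize(w[0],(400,300));p=proj(a,[540,50,20])[0].astype(int)
y=cv2.resize(a[0][p[1]-45:p[1]+45,p[0]-60:p[0]+60],(400,300),interpolation=cv2.INTER_CUBIC)
save(np.hstack([x,y]),"f7.png",1.9)
E
```

```text
tcp [[-103.34165333  -57.15668386]] 165.4107008913418 [-0.01973161  0.34904964 -0.91688318]
```

View pics/f7.png

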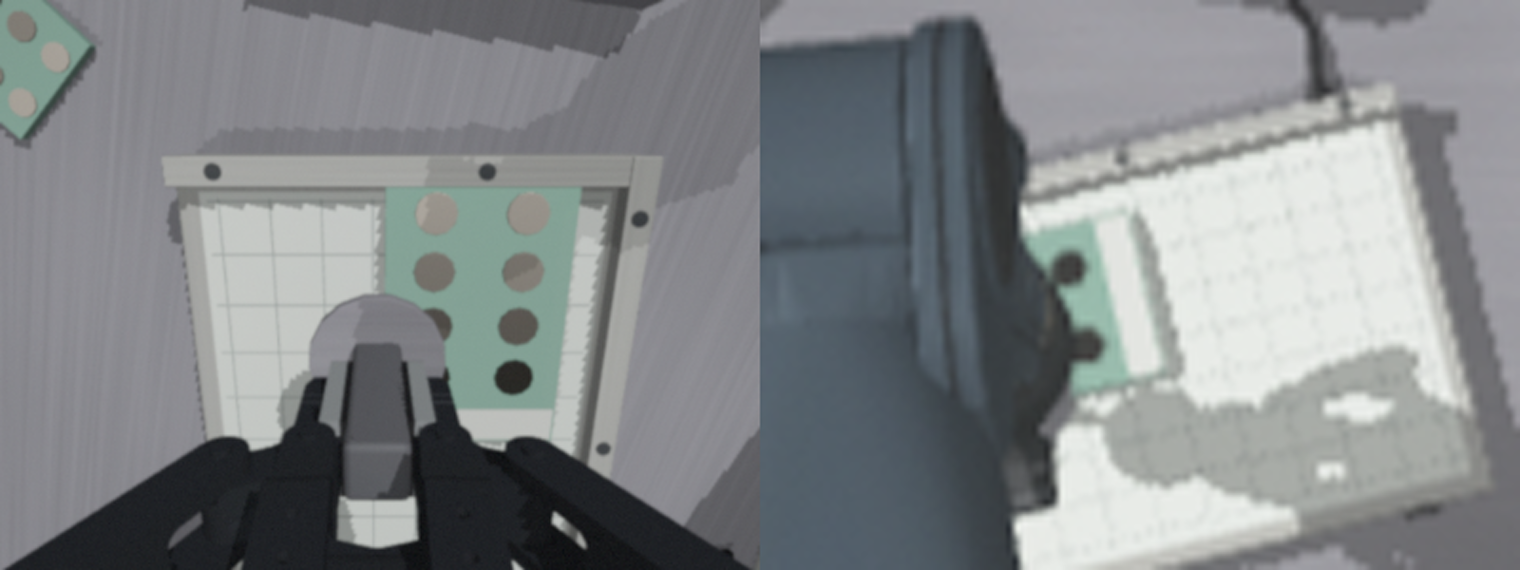

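The wrist view (left) shows the plate square and flush on the +y rail at (480,187). About 18 mm is left to the +x rail at (610,250). I'll continue in +x.

Request:
step_arm:
  targets:
    - {"grip":0,"offset":[0,0.3,0],"twist":0}
    - {"grip":0,"offset":[0,0.3,0],"twist":0}
    - {"grip":0,"offset":[0,0.2,0],"twist":0}
    - {"grip":0,"offset":[0,0.2,0],"twist":0}
    - {"grip":0,"offset":[0,0,0],"twist":0}

```text
time: 17.23
ee_pos: [491.7, 103.3, 165.4]
ee_rot: [180.0, -0.0, 103.0]
ft_force: [0.3, -0.7, -0.4]
gripper_width: 14.8
finger_force: 78.4
```

```bash
python3 - <<'E'
from wm import *
s=status.get_obs();print("tcp",pan(np.array([s["ee_pos"]])),s["ft_force"])
w=go();G=w[0].sum(2)//3
for py in(-20,-50): 
    k=np.arange(-25,16,1.);p=proj(w,np.c_[C+np.c_[k,np.full(41,py)]@U,np.full(41,20.)])
    print([int(v) for v in cv2.remap(w[0].max(2),p[None].astype(np.float32),None,1)[0]])
E
```

```text
tcp [[-93.38966064 -57.23979988]] [ 0.3352354  -0.73842056 -0.398399  ]
near(-x) edge: slope -21.76 deg; at -97: -56.4, at -12: -90.4
far(+x) edge: slope -0.05 deg; at -99: -9.0, at -3: -9.1
+y edge: slope -0.04 deg; at -86: -0.1, at -14: -0.2
green -y edge: slope -43.00 deg; at -84: -44.0, at -19: -104.8
[146, 145, 146, 151, 159, 161, 161, 161, 161, 161, 161, 161, 161, 162, 161, 162, 162, 161, 161, 166, 166, 147, 128, 109, 99, 89, 74, 74, 75, 97, 138, 148, 147, 145, 146, 147, 147, 149, 148, 148, 146]
[161, 161, 161, 160, 161, 162, 161, 160, 160, 161, 160, 160, 160, 161, 161, 162, 162, 161, 161, 163, 155, 145, 143, 132, 122, 108, 92, 87, 89, 116, 158, 167, 165, 163, 165, 166, 167, 167, 166, 166, 164]
```

Request:
step_arm:
  targets:
    - {"grip":0,"offset":[0,0.2,0],"twist":0}
    - {"grip":0,"offset":[0,0.2,0],"twist":0}
    - {"grip":0,"offset":[0,0.2,0],"twist":0}
    - {"grip":0,"offset":[0,0.1,0],"twist":0}
    - {"grip":0,"offset":[0,0,0],"twist":0}

```text
time: 17.9
ee_pos: [498.4, 104.9, 165.4]
ee_rot: [180.0, -0.0, 103.0]
ft_force: [0.3, -0.2, 0.0]
gripper_width: 14.8
finger_force: 78.4
```

Request:
step_arm:
  targets:
    - {"grip":0,"offset":[0,0.1,0],"twist":0}
    - {"grip":0,"offset":[0,0,0],"twist":0}

```text
time: 18.15
ee_pos: [499.2, 105.1, 165.4]
ee_rot: [180.0, -0.0, 103.0]
ft_force: [-0.7, 0.7, -1.5]
gripper_width: 15.0
finger_force: 78.4
```

Request:
step_arm:
  targets:
    - {"grip":0,"offset":[0,0.1,0],"twist":0}
    - {"grip":0,"offset":[0,0,0],"twist":0}

```text
time: 18.4
ee_pos: [500.2, 105.3, 165.4]
ee_rot: [-180.0, -0.0, 103.0]
ft_force: [-1.0, 0.7, -0.8]
gripper_width: 15.5
finger_force: 78.4
```

Request:
step_arm:
  targets:
    - {"grip":0,"offset":[0,0.1,0],"twist":0}
    - {"grip":0,"offset":[0,0,0],"twist":0}

```text
time: 18.65
ee_pos: [500.7, 105.5, 165.2]
ee_rot: [-179.9, -0.0, 103.0]
ft_force: [-2.0, -0.1, 0.7]
gripper_width: 15.1
finger_force: 78.5
```

Request:
step_arm:
  targets:
    - {"grip":0,"offset":[0,0.1,0],"twist":0}
    - {"grip":0,"offset":[0,0,0],"twist":0}

```text
time: 18.9
ee_pos: [501.1, 105.6, 165.0]
ee_rot: [-179.8, -0.0, 103.0]
ft_force: [-4.8, -0.9, 0.8]
gripper_width: 14.9
finger_force: 78.6
```

```bash
python3 - <<'E'
from wm import *
s=status.get_obs();print("tcp",pan(np.array([s["ee_pos"]])),s["ft_force"])
go()
E
```

```text
tcp [[-83.68979995 -57.15226911]] [-4.83637476 -0.94348264  0.78585869]
near(-x) edge: slope -21.91 deg; at -99: -46.0, at -10: -81.8
far(+x) edge: slope 0.18 deg; at -99: -0.1, at -3: 0.2
+y edge: slope -0.03 deg; at -77: 0.0, at -4: -0.0
green -y edge: slope -43.40 deg; at -77: -44.9, at -7: -110.9
```

Firm contact with the +x rail at about 5 N, with both edges at 0. I'll go round for one light confirming push in +y.

Request:
step_arm:
  targets:
    - {"grip":0,"offset":[0,-2,0],"twist":0}
    - {"grip":0,"offset":[-3.7,0,0],"twist":0}
    - {"grip":0,"offset":[-3.7,0,0],"twist":0}
    - {"grip":0,"offset":[0,3.2,0],"twist":0}
    - {"grip":0,"offset":[0,3.1,0],"twist":0}
    - {"grip":0,"offset":[0,0,0],"twist":0}
    - {"grip":0,"offset":[0,0,0],"twist":0}

```text
time: 19.82
ee_pos: [561.1, 43.3, 165.6]
ee_rot: [179.9, 0.0, 103.0]
ft_force: [-0.2, -0.1, -0.6]
gripper_width: 14.8
finger_force: 78.6
```

Request:
step_arm:
  targets:
    - {"grip":0,"offset":[0.5,0,0],"twist":0}
    - {"grip":0,"offset":[0.3,0,0],"twist":0}
    - {"grip":0,"offset":[0.2,0,0],"twist":0}
    - {"grip":0,"offset":[0.2,0,0],"twist":0}
    - {"grip":0,"offset":[0,0,0],"twist":0}

```text
time: 20.45
ee_pos: [557.9, 55.2, 165.5]
ee_rot: [180.0, 0.0, 103.0]
ft_force: [0.2, 0.2, -0.4]
gripper_width: 15.1
finger_force: 78.6
```

Request:
step_arm:
  targets:
    - {"grip":0,"offset":[0.1,0,0],"twist":0}
    - {"grip":0,"offset":[0.1,0,0],"twist":0}
    - {"grip":0,"offset":[0,0,0],"twist":0}

```text
time: 20.82
ee_pos: [557.6, 56.8, 165.4]
ee_rot: [-180.0, 0.0, 103.0]
ft_force: [-0.2, -0.6, -1.0]
gripper_width: 14.8
finger_force: 78.6
```

```bash
python3 - <<'E'
from wm import *
s=status.get_obs();print("tcp",pan(np.array([s["ee_pos"]])),s["ft_force"])
go()
E
```

```text
tcp [[ -39.71954622 -117.43469665]] [-0.18754285 -0.62637726 -1.04544565]
near(-x) edge: slope 0.04 deg; at -100: -80.1, at -2: -80.0
far(+x) edge: slope 0.00 deg; at -100: 0.1, at -2: 0.1
+y edge: slope -0.04 deg; at -77: 0.2, at -3: 0.2
green -y edge: slope -0.05 deg; at -74: -102.6, at -3: -102.7
```

Request:
step_arm:
  targets:
    - {"grip":0,"offset":[0.1,0,0],"twist":0}
    - {"grip":0,"offset":[0.1,0,0],"twist":0}
    - {"grip":0,"offset":[0,0,0],"twist":0}

```text
time: 21.25
ee_pos: [557.3, 57.9, 165.4]
ee_rot: [-180.0, 0.2, 103.0]
ft_force: [1.1, -5.0, -2.5]
gripper_width: 15.0
finger_force: 78.6
```

Request:
step_arm:
  targets:
    - {"grip":0,"offset":[0.08,0,0],"twist":0}
    - {"grip":0,"offset":[0,0,0],"twist":0}

```text
time: 21.5
ee_pos: [557.2, 58.2, 165.5]
ee_rot: [-180.0, 0.2, 103.0]
ft_force: [1.9, -5.7, -0.7]
gripper_width: 15.1
finger_force: 78.6
```

Request:
step_arm:
  targets:
    - {"grip":0,"offset":[-0.5,0,0],"twist":0}
    - {"grip":0,"offset":[-1,0,0],"twist":0}
    - {"grip":0,"offset":[0,0,-2],"twist":0}
    - {"grip":0,"offset":[0,0,-4],"twist":0}
    - {"grip":0,"offset":[0,0,-5],"twist":0}
    - {"grip":0,"offset":[0,0,-5],"twist":0}
    - {"grip":0,"offset":[0,0,-3],"twist":0}
    - {"grip":0,"offset":[0,0,0],"twist":0}

```text
time: 22.5
ee_pos: [561.3, 45.2, 359.0]
ee_rot: [179.6, 0.0, 103.0]
ft_force: [0.7, 0.9, -1.3]
gripper_width: 15.1
finger_force: 78.6
```

```bash
python3 - <<'E'
from wm import *
s=status.get_obs();print("tcp",pan(np.array([s["ee_pos"]])),s["ee_pos"],s["ft_force"])
go()
E
```

```text
tcp [[ -38.69426326 -129.57301013]] [561.3099401   45.23327129 358.99497404] [ 0.68370947  0.8861731  -1.25691873]
near(-x) edge: slope -0.23 deg; at -97: -79.6, at -5: -80.0
far(+x) edge: slope 0.18 deg; at -97: -0.3, at -4: -0.0
+y edge: slope 0.02 deg; at -74: -0.0, at -5: 0.0
green -y edge: slope -0.09 deg; at -77: -102.3, at -3: -102.4
```

Request:
step_arm:
  targets:
    - {"grip":0,"offset":[0,0,0],"twist":-10}
    - {"grip":0,"offset":[0,0,0],"twist":-10}
    - {"grip":0,"offset":[0,0,0],"twist":-10}
    - {"grip":0,"offset":[0,0,0],"twist":-10}
    - {"grip":0,"offset":[0,0,0],"twist":-10}
    - {"grip":0,"offset":[0,0,0],"twist":-10}
    - {"grip":0,"offset":[0,0,0],"twist":-10}
    - {"grip":0,"offset":[0,0,0],"twist":-10}

```text
time: 23.55
ee_pos: [559.6, 45.2, 352.4]
ee_rot: [179.9, -0.3, -176.6]
ft_force: [0.6, 0.1, -0.5]
gripper_width: 15.2
finger_force: 78.7
```

Request:
step_arm:
  targets:
    - {"grip":0,"offset":[0,0,0],"twist":0}
    - {"grip":0,"offset":[0,0,0],"twist":0}

```text
time: 23.8
ee_pos: [559.9, 45.1, 353.9]
ee_rot: [180.0, -0.1, -177.1]
ft_force: [-0.7, 0.4, 0.1]
gripper_width: 14.8
finger_force: 78.7
```

Request:
step_arm:
  targets:
    - {"grip":0,"offset":[2.67,-4.72,0],"twist":0}
    - {"grip":0,"offset":[2.67,-4.72,0],"twist":0}
    - {"grip":0,"offset":[2.67,-4.72,0],"twist":0}
    - {"grip":0,"offset":[2.67,-4.72,0],"twist":0}
    - {"grip":0,"offset":[2.67,-4.72,0],"twist":0}
    - {"grip":0,"offset":[2.67,-4.72,0],"twist":0}
    - {"grip":0,"offset":[2.67,-4.7,0],"twist":0}
    - {"grip":0,"offset":[0,0,0],"twist":0}

```text
time: 24.8
ee_pos: [389.2, -297.3, 354.6]
ee_rot: [180.0, -0.1, -177.4]
ft_force: [-1.0, 0.7, -1.6]
gripper_width: 15.2
finger_force: 78.7
```

Request:
step_arm:
  targets:
    - {"grip":0,"offset":[0,0,4],"twist":0}
    - {"grip":0,"offset":[0,0,4],"twist":0}
    - {"grip":0,"offset":[0,0,2],"twist":0}
    - {"grip":0,"offset":[0,0,0],"twist":0}
    - {"grip":0,"offset":[0,0,0],"twist":0}

```text
time: 25.42
ee_pos: [391.6, -294.2, 256.5]
ee_rot: [-180.0, 0.1, -177.0]
ft_force: [-0.3, 0.5, 0.5]
gripper_width: 15.1
finger_force: 78.7
```

Request:
step_arm:
  targets:
    - {"grip":0,"offset":[0.08,0,2],"twist":0}
    - {"grip":0,"offset":[0,0,2],"twist":0}
    - {"grip":0,"offset":[0,0,1.2],"twist":0}
    - {"grip":0,"offset":[0,0,1],"twist":0}
    - {"grip":0,"offset":[0,0,0],"twist":0}

```text
time: 26.05
ee_pos: [390.1, -294.4, 193.1]
ee_rot: [180.0, -0.0, -177.0]
ft_force: [0.3, -0.2, 0.1]
gripper_width: 15.0
finger_force: 78.7
```

Request:
step_arm:
  targets:
    - {"grip":0,"offset":[0,0,1],"twist":0}
    - {"grip":0,"offset":[0,0,1],"twist":0}
    - {"grip":0,"offset":[0,0,1],"twist":0}
    - {"grip":0,"offset":[0,0,0.7],"twist":0}
    - {"grip":0,"offset":[0,0,0.4],"twist":0}
    - {"grip":0,"offset":[0,0,0],"twist":0}

```text
time: 26.8
ee_pos: [390.0, -294.4, 152.0]
ee_rot: [180.0, -0.0, -177.0]
ft_force: [0.4, 0.5, 0.0]
gripper_width: 14.9
finger_force: 78.7
```

Request:
step_arm:
  targets:
    - {"grip":0,"offset":[0,0,0.2],"twist":0}
    - {"grip":0,"offset":[0,0,0.1],"twist":0}
    - {"grip":0,"offset":[0,0,0],"twist":0}

```text
time: 27.18
ee_pos: [390.3, -294.6, 149.6]
ee_rot: [-180.0, 0.0, -177.0]
ft_force: [-1.0, -0.3, -0.1]
gripper_width: 15.2
finger_force: 78.7
```

Request:
step_arm:
  targets:
    - {"grip":0.25,"offset":[0,0,0],"twist":0}
    - {"grip":0.35,"offset":[0,0,0],"twist":0}
    - {"grip":0.5,"offset":[0,0,0],"twist":0}
    - {"grip":0.6,"offset":[0,0,0],"twist":0}
    - {"grip":0.6,"offset":[0,0,0],"twist":0}
    - {"grip":0.6,"offset":[0,0,0],"twist":0}

```text
time: 27.92
ee_pos: [390.2, -294.5, 149.4]
ee_rot: [-180.0, -0.0, -177.0]
ft_force: [0.3, -0.2, -0.0]
gripper_width: 51.2
finger_force: 0.0
```

Released. I'll rise and move clear towards the robot's right, away from the cameras' view of the panel.

Request:
step_arm:
  targets:
    - {"grip":0.6,"offset":[0,0,-2],"twist":0}
    - {"grip":0.6,"offset":[0,0,-4],"twist":0}
    - {"grip":1,"offset":[0,0,-5],"twist":0}
    - {"grip":1,"offset":[0,0,-5],"twist":0}
    - {"grip":1,"offset":[5,0,0],"twist":0}
    - {"grip":1,"offset":[5,0,0],"twist":0}
    - {"grip":1,"offset":[0,0,0],"twist":0}
    - {"grip":1,"offset":[0,0,0],"twist":0}

```text
time: 28.92
ee_pos: [290.5, -300.0, 309.5]
ee_rot: [-180.0, 0.1, -177.0]
ft_force: [-0.0, 0.0, 0.0]
gripper_width: 85.4
finger_force: 0.0
```

```bash
python3 - <<'E'
from wm import *
s=status.get_obs();print(s["ee_pos"],s["ft_force"])
a=cam("top");w=cam("wrist");b=cam("scene")
go(a,"top")
p=proj(a,[530,40,20])[0].astype(int)
f=lambda im,x,y,W,H:cv2.resize(im[y:y+H,x:x+W],(400,300),interpolation=cv2.INTER_CUBIC)
save(np.vstack([np.hstack([f(a[0],p[0]-60,p[1]-45,120,90),cv2.resize(w[0],(400,300))]),np.hstack([f(b[0],125,165,80,60),f(a[0],320,175,100,75)])]),"end.png")
E
```

```text
[ 290.53621839 -300.00773767  309.51605966] [-0.03398749  0.04847141  0.00696763]
near(-x) edge: slope -57.29 deg; at 352: 536.3, at 446: 390.7
far(+x) edge: slope -54.46 deg; at 85: 313.6, at 184: 174.8
+y edge: slope 55.22 deg; at 436: 82.1, at 540: 232.7
green -y edge: slope 56.56 deg; at 176: 298.8, at 272: 444.0
```

View pics/end.png

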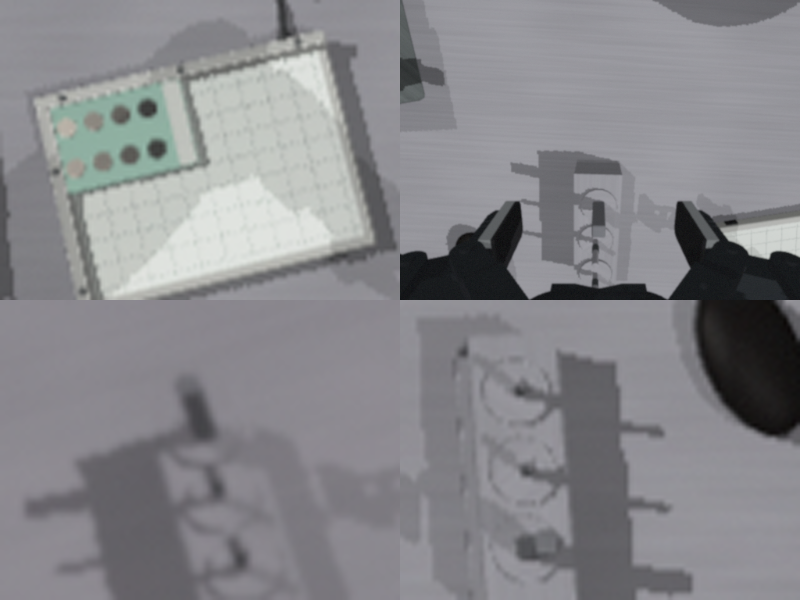

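The plate sits snug in the corner, with its far-left corner at about (52,105) top-left. The pusher stands upright in its hole at (538,545), and the hook and scoop are undisturbed. Handing in.

```bash
python3 -c "
from rig import ticket
print(ticket.hand_in())"
```

```text
the job is handed in; nothing more can be done
None
```

The job is done and handed in at about 29 s: the plate lies snug against both stop rails, the peak push read at about 7 N at the wrist, and the pusher stands released in its rack hole.

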